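Spin the banding wheel and brake it on its mark

TASK

With a fingertip on its bare rim, flick the potter's banding wheel spinning anticlockwise (seen from above) and let it run free, untouched, until it has made at least two full turns in all. Then, while it is still turning, brake it with a fingertip on the rim so that it stops in one go with the yellow-tipped pointer over the red patch (do not stop it well away from there and push it round), and finally take the finger away, leaving the wheel at rest. Do not touch the bowl riding on the wheel or disturb anything else on the table; nothing is to be picked up.

Things in the scene. Friction and masses are not known exactly. Their poses are not given: they have to be found in the camera images.
- wheel (a joint): Angle of the free wheel head, rad, growing anticlockwise seen from above, counting on past each turn. The red patch is under the pointer at 0, 2 pi, 4 pi ... Starts at rest at 1.5 to 4.8. Untouched, a speed w falls by about 0.08 w + 0.03 rad/s each second (3 rad/s takes over 25 s to stop). A fingertip pressing with a few newtons stops it within a few hundredths of a radian.
- hub (a point): Centre of the wheel head's flat, level top face, on the turning axis, 100 mm above the table. The head is a bright aluminium disc, 220 mm across and 14 mm thick, with a plain flat top, and is heavy (about 1.2 kg). The ring between 50 mm and 110 mm from the axis is bare; two thin grey centring circles are printed on it.
- mark (a point): Centre of the red patch printed flush on the wheel's top near the rim, 94 mm from the axis; the patch is 26 mm along the radius and 30 mm along the rim. It turns with the wheel.
- pointer (a point): Tip of the fixed pointer, 94 mm from the wheel's axis and 16 mm above the wheel's top: a dark steel wire, 7 mm thick, that rises from the stand's foot 140 mm from the axis to 124 mm above the table and bends inward over the rim to a yellow ball, 14 mm across. It stands on the side of the wheel away from the robot (the direction from hub to pointer is within about 40 degrees of +x).
- stand: The banding wheel's green cast foot, 170 mm across, heavy and fixed to the table; origin on the table on the wheel's axis; its x axis points from the axis to the pointer.
- spindle: Short steel spindle that carries the wheel head; origin on the axis, 66 mm above the table and 34 mm below the head's top. It is sprung: pressed from above, the head starts to sink at about 2 to 4 N, then 1.2 N per mm, down to a stop after 8 mm, and rises again when released. It does not turn with the wheel.
- mug_mid (a point): White mug, 76 mm across, 90 mm high, with a handle; point at its centre, half-way up. Bystander, loose.
- vase_mid (a point): Pale grey clay vase, 74 mm across, 110 mm high; point half-way up. Bystander, loose.
- glaze_jar_mid (a point): Jar with a terracotta band and white cap, 54 mm across, 75 mm high, standing 175 to 200 mm from the wheel's axis; point half-way up. Bystander, loose.
- slip_jar_mid (a point): Jar with a blue band and white cap, 60 mm across, 80 mm high; point half-way up. Bystander, loose.
- tub_mid (a point): Square green plastic tub, 110 x 110 x 100 mm high; point at its centre. Bystander, loose.
- brush_mid (a point): Brush lying on the table beside the wheel's foot, about 160 mm from its axis; point near the middle of its length, about 8 mm above the table. Bystander, loose.
- bowl: Small terracotta bowl, 84 mm across at the rim, 50 mm high, loose, standing about the middle of the wheel (within 6 mm of the axis); origin at the centre of its underside.
Not all that is in view belongs to the job. Leave any green or turquoise look-alike of the bowl alone.

How it is judged (in metres and radians):
On the way, in this order (a step that is already met when the one before it is completed fails the run):
1. the wheel spins freely anticlockwise, untouched, after the flick (velocity of joint wheel above 0.8 rad/s and contact force between the fingers and spindle below 0.02 N and value of joint wheel below 13.5 rad), for 0.3 s.
2. still running untouched once it has made its two turns (velocity of joint wheel above 0.08 rad/s and contact force between the fingers and spindle below 0.02 N and value of joint wheel above 13.9 rad), for 0.1 s.
3. the fingertip has stopped the wheel with the pointer over the red patch (velocity of joint wheel between -0.05 and 0.05 rad/s and contact force between the fingers and spindle above 0.2 N and horizontal distance between mark and pointer below 0.015 m), for 0.2 s.
At the end, for the whole second after the job is handed in: The wheel has turned anticlockwise at least two turns and stands still (under 0.03 rad/s), untouched, with the red patch's centre within 15 mm horizontally of the pointer's tip; the bowl still stands upright within 20 mm of the wheel's axis (horizontal distance between mark and pointer below 0.015 m and velocity of joint wheel between -0.03 and 0.03 rad/s and value of joint wheel above 13.9 rad and not (horizontal distance between bowl and hub above 0.02 m or angle between bowl's own z axis and vertical above 0.3 rad or z of bowl in the frame of hub above 0.04 m)).
It fails at once if the spun wheel is brought to a stop under the finger well away from the mark (more than 50 mm) (value of joint wheel above 11.1 rad and velocity of joint wheel between -0.03 and 0.03 rad/s and contact force between the fingers and spindle above 0.2 N and horizontal distance between mark and pointer above 0.05 m).
It fails at once if the bowl is touched (contact force between any of the fingers, the arm and bowl above 0.3 N).
It fails at once if the bowl is lifted, tipped or leaves the middle of the wheel (horizontal distance between bowl and hub above 0.02 m or angle between bowl's own z axis and vertical above 0.3 rad or z of bowl in the frame of hub above 0.04 m).
It fails at once if another thing on the table is moved by more than 20 mm (distance of any of mug_mid, vase_mid, glaze_jar_mid, slip_jar_mid, tub_mid, brush_mid from where it was at the start of the episode above 0.02 m).
It also fails if it takes over 72 s, if anything falls off the work surface, if the arm or the gripper's body presses on something with over 40 N, if the wrist force passes 120 N, or if a joint passes its speed limit or range.

ROBOT

A 7-joint arm with a two-finger parallel gripper is mounted at the origin on the work surface. World frame = base frame: x ahead of the robot, y to its left, z up, the work surface at z = 0. Lengths are in mm, angles in degrees, forces in N, time in s.
With the tool pointing down it reaches from about 425 to 875 mm from the base axis. Payload 4.7 kg.
Tool frame: the origin (TCP) lies midway between the tips of the shut fingers; the grasp point (between the pads) lies 19 mm behind it; x points along the fingers, z is the direction in which the jaws open and shut, and the axes are right-handed (so a half turn about x gives the same grasp; the last joint's range is limited). The gripper opens to 85 mm and grips with 20 to 120 N. Pads are 22 mm wide; open, the fingers measure 114 mm over their backs; the gripper's body (76 mm by 85 mm) begins 54 mm behind the grasp point. The pads swing forward as they close: fully open they stand 13 mm farther back than shut.
Start: joints at [64.75, 18.392, -4.016, 83.108, 1.295, 78.541, -3.26], TCP at [285.518, -583.956, 231.349] pointing down, gripper open.
Joint ranges: [-163.93, 163.93], [-17.29, 119.83], [-79.2, 71.16], [3.27, 140.29], [-89.18, 269.18], [5.43, 117.66], [-154.24, 154.24]. Speed limits (degrees/s): [147.25, 147.25, 180, 180, 180, 180, 180].

INTERFACE

Orientations are given as a 3x3 rotation matrix whose columns are the frame's x, y, z axes.
In Python, from bench import r gives the robot as it stands.
- The arm moves only by the tool arm_command, never from a script. Its argument "plan" is a list of rows, each a list of 7 numbers: the shift along the world's x, y, z in mm, then the turn, a rotation vector about the world's x, y, z in degrees, then the finger opening in mm, from 0 to 85.4. In form: [[tx, ty, tz, wx, wy, wz, grip], ...]. A call has 1 to 8 rows; each row is the pose to reach, as a shift and turn from the pose commanded when the call began; what a row does not reach only later rows make up. A row lasts 1/12 s, in which the tool goes at most 41.7 mm and 7.16 degrees, less where a joint would pass 70% of its speed; a pose out of reach is approached as far as the arm can. A call with a gripper value outside its range is refused whole. The fingers move at their own pace and stop on an object; the grip force is fixed at half the most. Time passes only in rows, so rows that repeat a pose let the fingers close. It gives the time, the measured TCP pose, the force and the opening at its end, in the units of the state.
- r.get_obs(): the state, without advancing time (a new reading comes with each control period).
- r.capture(name): name is "scene" or "top" or "wrist"; returns a dict with "image" (420x560x3 uint8, red, green, blue), "range_z" (420x560 float32, mm along the optical axis (not along the pixel's ray), 0 where there is no reading), "fovy" (degrees; the focal length in pixels is half the picture's height over the tangent of half this angle, whatever the lens; pixels are square), "cx", "cy" (the principal point, pixels), "R" (3x3) and "t" (3): a world point X has camera coordinates R X + t. Camera axes: x right, y down, z forward; pixel columns grow to the right and rows downward; lengths in mm; the calibration is good to about 2 mm. A picture is of the moment at which its call begins.
- r.sign_off(): hands the job in, once; it reports no verdict.
The state is a dict: "t": time; "qpos": joint angles; "joint_velocities": joint speeds; "joint_torque": joint torques, N m; "tcp_pos": TCP position; "ee_rot": TCP orientation; "force": force on the tool from outside, world axes, zero at the start; "moment": the same for the moment, N m; "gripper_width": finger opening in mm.
Only numpy, scipy, OpenCV 4.12 (cv2) and the standard library are available. Lean on these libraries where they do the work, as an engineer would, in place of code of your own. Each camera call takes 0.05 s, during which the arm holds its last target.

## Working session

There is one attempt and no reset: what is moved stays moved. The work goes in short steps, Python scripts to look and compute and a tool call to move; the robot and the scene stay as the last step left them, time stands still between calls to the robot, and variables do not carry over. Pictures are saved under pics/ and viewed, and the job is handed in when it is done.

Besides the shell and the picture viewer there is one more tool, called after ">>>" by a JSON object that holds its "name" and its "arguments". arm_command: Moves the arm, as the interface text tells. Its arguments: {"type":"object","properties":{"plan":{"type":"array","items":{"type":"array","items":{"type":"number"}}}},"required":["plan"]}

```bash
mkdir -p pics; ls
cat > h.py <<'E'
import numpy as np, cv2
from bench import r
def cap(n):
    c=r.capture(n); c['f']=210/np.tan(np.radians(c['fovy'])/2); return c
def ray(c,u,v,z):
    R=np.array(c['R']);t=np.array(c['t'])
    d=R.T@np.array([(u-c['cx'])/c['f'],(v-c['cy'])/c['f'],1]); o=-R.T@t
    return o+d*(z-o[2])/d[2]
def proj(c,X):
    p=np.array(c['R'])@np.array(X)+np.array(c['t']); return c['cx']+c['f']*p[0]/p[2], c['cy']+c['f']*p[1]/p[2]
def save(c,n): cv2.imwrite('pics/'+n+'.png',cv2.cvtColor(c['image'],cv2.COLOR_RGB2BGR))
E
python3 - <<'E'
from h import *
for n in ['scene','top']:
    c=cap(n); save(c,n+'0'); print(n,c['fovy'],c['cx'],c['cy'],-np.array(c['R']).T@np.array(c['t']))
o=r.get_obs(); print({k:np.round(v,3).tolist() for k,v in o.items()})
E
```

```text
pics
scene 46.52271628613992 281.02952880329906 215.15811665567034 [1393.34033246  114.25949842  975.4111643 ]
top 51.16336166593453 281.58125553570545 211.47108428354264 [ 261.58496114  -15.58808014 1310.22819584]
{'t': 0.1, 'qpos': [64.748, 18.434, -4.015, 83.168, 1.294, 78.542, -3.259], 'joint_velocities': [-0.036, -0.068, 0.149, -0.165, -0.031, 0.062, 0.03], 'joint_torque': [0.0, -49.488, -0.384, -31.521, 0.013, 0.007, -0.0], 'tcp_pos': [285.287, -583.504, 230.342], 'ee_rot': [[-0.001, 0.898, 0.439], [0.002, 0.439, -0.898], [-1.0, -0.0, -0.002]], 'force': [0.168, 0.624, -0.091], 'moment': [-0.0, 0.043, 0.008], 'gripper_width': 85.533}
```

View pics/scene0.png

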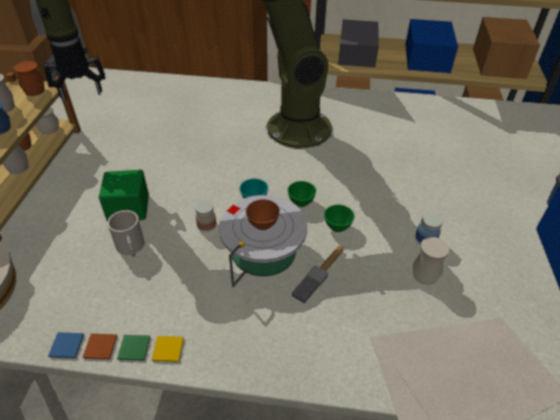

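View pics/top0.png

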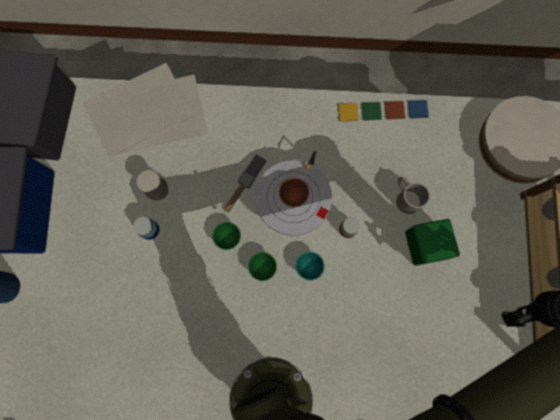

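```bash
cat >> h.py <<'E'
def red(c,z=100):
    h=cv2.cvtColor(c['image'],cv2.COLOR_RGB2HSV).astype(int)
    m=((h[...,0]<5)|(h[...,0]>174))&(h[...,1]>200)&(h[...,2]>120)
    return m
E
python3 - <<'E'
from h import *
for n in ['scene','top']:
    c=cap(n); im=c['image']; h=cv2.cvtColor(im,cv2.COLOR_RGB2HSV)
    big=cv2.resize(cv2.cvtColor(im,cv2.COLOR_RGB2BGR)[(140 if n=='top' else 160):(260 if n=='top' else 300),(220 if n=='top' else 190):(370 if n=='top' else 360)],None,fx=4.5,fy=4.5,interpolation=cv2.INTER_CUBIC)
    cv2.imwrite(f'pics/{n}crop.png',big)
    for nm,m in [('red',red(c)),('yel',(abs(h[...,0].astype(int)-26)<5)&(h[...,1]>150)&(h[...,2]>90))]:
        k,l,s,ce=cv2.connectedComponentsWithStats(m.astype(np.uint8))
        for i in range(1,k):
            if s[i,4]>3: print(n,nm,s[i],ce[i].round(1),ray(c,*ce[i],100 if nm=='red' else 116).round(1), h[l==i].mean(0).round())
E
```

```text
scene red [229 206   9   7  39] [233.2 209.3] [ 522.7 -115.6  100. ] [  2. 240. 160.]
scene yel [239 242   5   5  16] [241.4 243.7] [649.  -69.2 116. ] [ 23. 208. 128.]
scene yel [152 336  31  26 656] [167.4 348.5] [ 937.4 -160.   116. ] [ 24. 248. 170.]
top red [320 208   7   8  23] [322.6 211.4] [ 527.6 -116.7  100. ] [  1. 216. 122.]
top yel [339 104  19  17 186] [347.7 111.8] [ 826.2 -178.3  116. ] [ 22. 194. 138.]
```

View pics/scenecrop.png

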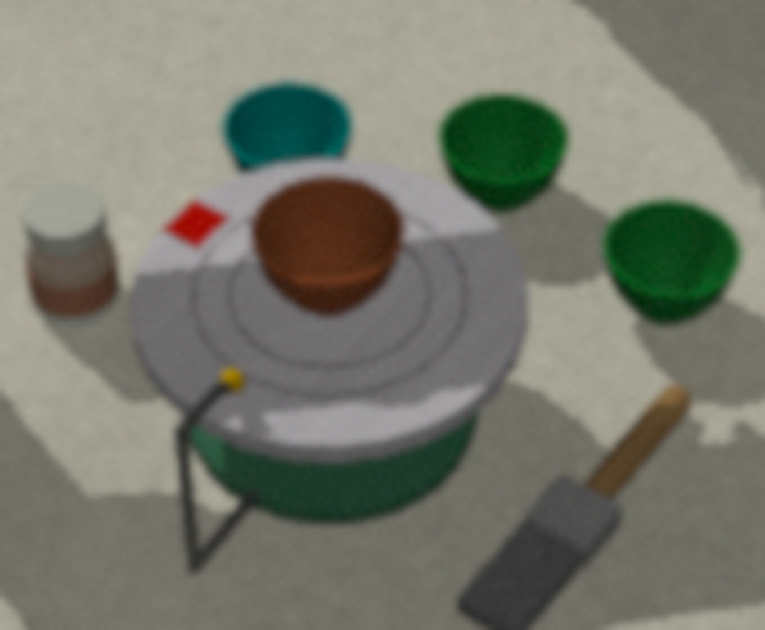

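View pics/topcrop.png

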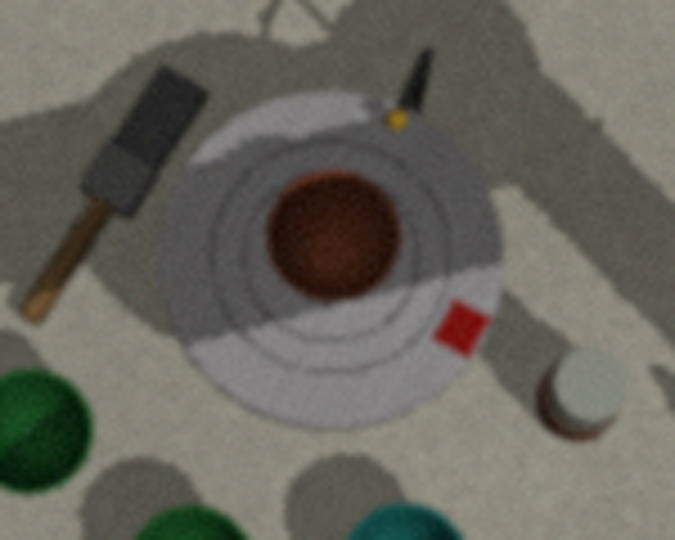

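Run:
```python
from h import *
c=cap('top')
# crop coordinate -> source pixel (resize half pixel)
f=lambda a,b:( (a+.5)/4.5-.5+220,(b+.5)/4.5-.5+140)
pts=[(331,91),(331,430),(161,258),(502,258)]
P=[ray(c,*f(*p),100).round(1) for p in pts]; print(P)
hub=ray(c,*f(331.5,260.5),100); print('hub',hub)
pt=ray(c,*f(398,119),116); mk=ray(c,*f(462,328),100)
for n,x in [('ptr',pt),('mark',mk)]:
    d=x-hub; print(n,x.round(1),np.hypot(*d[:2]).round(1),np.degrees(np.arctan2(d[1],d[0])).round(1))
print('bowl rim', ray(c,*f(333,235),150))
print('jar', ray(c,*f(590,383),75))
c=cap('scene')
f=lambda a,b:( (a+.5)/4.5-.5+190,(b+.5)/4.5-.5+160)
print([ray(c,*f(*p),100).round(1) for p in [(131,300),(528,298),(328,158),(328,449)]])
print('ptr',ray(c,*f(232,378),116),'mark',ray(c,*f(197,224),100))
print('bowl rim', ray(c,*f(328,222),150))
```

```text
[array([675.7, -26.2, 100. ]), array([455.5, -37. , 100. ]), array([559.3,  75.6, 100. ]), array([ 571.1, -139.5,  100. ])]
hub [563.5705281  -32.05026415 100.        ]
ptr [654.  -69.3 116. ] 97.8 -22.4
mark [ 524.5 -115.8  100. ] 92.5 -115.0
bowl rim [567.06593775 -31.50002041 150.        ]
jar [ 498.62448536 -200.44186018   75.        ]
[array([ 586.7, -138.8,  100. ]), array([553.7,  77. , 100. ]), array([457.5, -50.2, 100. ]), array([675.9, -14.9, 100. ])]
ptr [648.79892012 -69.69686489 116.        ] mark [ 522.90170252 -114.97742195  100.        ]
bowl rim [560.94230852 -32.69247971 150.        ]
```

>>> {"name": "arm_command", "arguments": {"plan": [[220,623,0,0,0,0,0],[220,623,0,0,0,0,0],[220,623,0,0,0,0,0],[220,623,0,0,0,0,0],[220,623,0,0,0,0,0],[220,623,0,0,0,0,0],[220,623,0,0,0,0,0],[220,623,0,0,0,0,0]]}}

```text
t: 0.97
tcp_pos: [396.8, -267.7, 231.6]
ee_rot: [[0.0, 0.898, 0.439], [-0.001, 0.439, -0.898], [-1.0, -0.0, 0.001]]
force: [1.1, -0.7, -0.6]
gripper_width: 0.4
```

>>> {"name": "arm_command", "arguments": {"plan": [[109,308,0,0,0,0,0],[109,308,0,0,0,0,0],[109,308,0,0,0,0,0],[109,308,0,0,0,0,0],[109,308,0,0,0,0,0],[109,308,0,0,0,0,0],[109,308,0,0,0,0,0],[109,308,0,0,0,0,0]]}}

```text
t: 1.63
tcp_pos: [505.9, 41.6, 231.9]
ee_rot: [[0.001, 0.898, 0.441], [0.0, 0.441, -0.898], [-1.0, 0.001, 0.0]]
force: [0.3, 0.2, -0.3]
gripper_width: -0.1
```

>>> {"name": "arm_command", "arguments": {"plan": [[0,0,-40,0,0,0,0],[0,0,-80,0,0,0,0],[0,0,-105,0,0,0,0],[0,0,-118,0,0,0,0],[0,0,-118,0,0,0,0],[0,0,-118,0,0,0,0]]}}

```text
t: 2.13
tcp_pos: [505.2, 38.4, 113.2]
ee_rot: [[-0.001, 0.898, 0.439], [0.0, 0.439, -0.898], [-1.0, -0.001, -0.001]]
force: [0.6, -1.1, 0.1]
gripper_width: 0.1
```

Run:
```python
from h import *
for n in ['scene','top']:
    c=cap(n)
    im=cv2.cvtColor(c['image'],cv2.COLOR_RGB2BGR)
    cr=im[140:260,220:370] if n=='top' else im[160:300,190:360]
    cv2.imwrite(f'pics/{n}1.png',cv2.resize(cr,None,fx=4.5,fy=4.5))
o=r.get_obs(); print(o['t'],o['tcp_pos'],o['force'],o['qpos'])
```

```text
2.2333 [506.63613001  38.44383251 114.82682477] [-0.03654914  1.03068786  0.508264  ] [ 28.4114354    9.26838303 -38.32291335 110.15918136   6.49692929
  62.55825886 -76.48604407]
```

View pics/scene1.png

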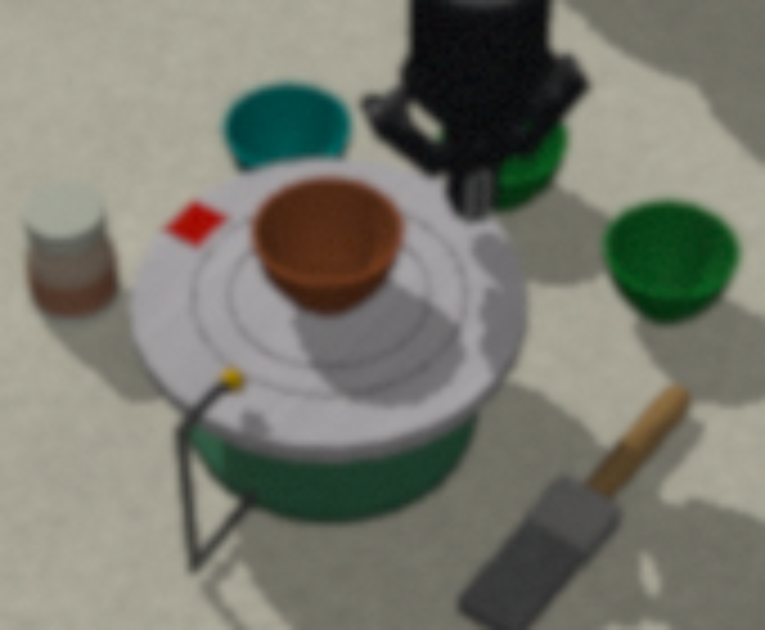

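View pics/top1.png

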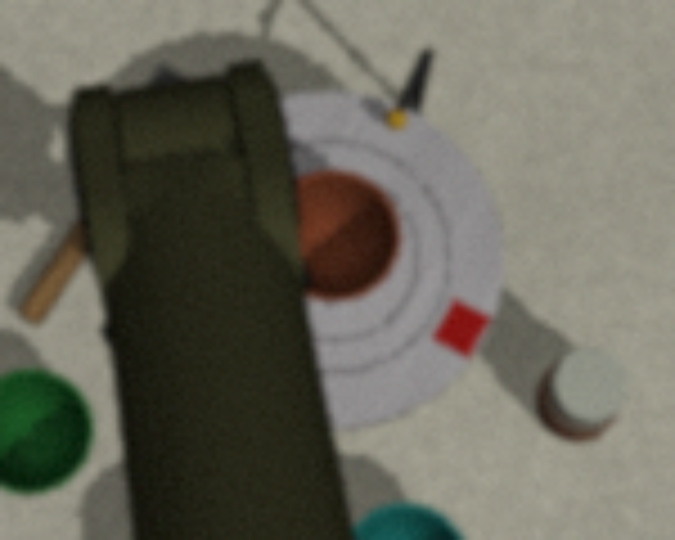

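Run:
```python
from h import *
c=cap('scene');R=np.array(c['R']);t=np.array(c['t'])
v,u=np.mgrid[0:420,0:560]; z=c['range_z']
Pc=np.stack([(u-c['cx'])/c['f']*z,(v-c['cy'])/c['f']*z,z],-1).reshape(-1,3)
X=((Pc-t)@R).reshape(420,560,3)
def f(a,b): return int((a+.5)/4.5-.5+190),int((b+.5)/4.5-.5+160)
for a in [(372,105),(385,110),(400,120),(420,140),(440,160),(475,190),(475,205),(560,110),(575,80),(450,80)]:
    p=f(*a); print(a,X[p[1],p[0]].round(0))
m=(X[...,2]>118)&(X[...,2]<210)&(X[...,0]<560)&(abs(X[...,1]-20)<110)&(X[...,0]>440)&(np.hypot(X[...,0]-565,X[...,1]+32)>50)
tz=np.array([.439,-.898]); d=(X[...,:2]-[506,38.5])@tz
for lo in range(110,210,8):
    k=m&(X[...,2]>lo)&(X[...,2]<=lo+8)
    if k.any(): print(lo,np.percentile(d[k],[2,98]).round(0))
```

```text
(372, 105) [526. -15. 208.]
(385, 110) [534.  -6. 210.]
(400, 120) [530.   1. 202.]
(420, 140) [531.  10. 191.]
(440, 160) [531.  23. 176.]
(475, 190) [517.  42. 146.]
(475, 205) [516.  42. 131.]
(560, 110) [499.  84. 191.]
(575, 80) [496.  90. 211.]
(450, 80) [525.  26. 229.]
118 [-13.   5.]
126 [-12.  13.]
134 [-12.  13.]
142 [-15.  11.]
150 [-13.  14.]
158 [-33.  29.]
166 [-37.  34.]
174 [-43.  38.]
182 [-50.  38.]
190 [-57.  38.]
198 [-61.  40.]
206 [-61.  41.]
```

>>> {"name": "arm_command", "arguments": {"plan": [[0,0,-12,0,0,0,0],[-2.2,-1.7,-18,0,0,0,0],[-7.9,-7.4,-18,0,0,0,0],[-16,-17.3,-18,0,0,0,0],[-24.6,-32.7,-18,0,0,0,0],[-30.9,-52.5,-18,0,0,0,0],[-32.5,-73.3,-17,0,0,0,0],[-29.5,-93.9,0,0,0,0,0]]}}

```text
t: 2.95
tcp_pos: [472.2, -56.7, 111.1]
ee_rot: [[-0.006, 0.898, 0.439], [0.0, 0.439, -0.898], [-1.0, -0.005, -0.003]]
force: [0.7, -0.9, 0.0]
gripper_width: -0.1
```

```bash
cat >> h.py <<'E'
HUB=np.array([565,-31.5])
def ang(c,minpx=6):
    h=cv2.cvtColor(c['image'],cv2.COLOR_RGB2HSV).astype(int)
    m=((h[...,0]<6)|(h[...,0]>172))&(h[...,1]>185)&(h[...,2]>60)
    u0,v0=proj(c,[565,-31.5,100]); m[:, :int(u0-70)]=0; m[:,int(u0+70):]=0; m[:int(v0-70)]=0; m[int(v0+70):]=0
    k,l,s,ce=cv2.connectedComponentsWithStats(m.astype(np.uint8))
    best=None
    for i in range(1,k):
        X=ray(c,*ce[i],100); d=X[:2]-HUB; rr=np.hypot(*d)
        if s[i,4]>=minpx and 84<rr<104 and (best is None or s[i,4]>best[2]): best=(np.degrees(np.arctan2(d[1],d[0])),rr,s[i,4])
    return best
E
python3 - <<'E'
from h import *
o=r.get_obs(); print(o['t'],o['tcp_pos'].round(1),o['force'].round(1))
for i in range(8):
    n=['scene','top'][i%2]; t=r.get_obs()['t']; c=cap(n); b=ang(c); print(n,round(t,3),None if b is None else np.round(b,1))
save(c,'t2')
E
```

```text
2.95 [472.2 -56.7 111.1] [ 0.7 -0.9  0. ]
scene 2.95 [-50.4  94.5  54. ]
top 3.0 [-39.1  95.8  46. ]
scene 3.05 [-37.1  95.3  28. ]
top 3.1 [-25.7  94.1  31. ]
scene 3.15 [-16.8  94.2  64. ]
top 3.2 [-7.7 96.  54. ]
scene 3.25 [-0.8 94.4 67. ]
top 3.3 [ 8.7 96.5 52. ]
```

>>> {"name": "arm_command", "arguments": {"plan": [[0,0,-3,0,0,0,0],[0,0,-6,0,0,0,0]]}}

```text
t: 3.52
tcp_pos: [475.9, -54.9, 106.9]
ee_rot: [[-0.0, 0.898, 0.44], [0.0, 0.44, -0.898], [-1.0, -0.0, -0.0]]
force: [0.4, -0.0, -0.4]
gripper_width: -0.0
```

```bash
cat > track.py <<'E'
from h import *
import sys,json,os
from scipy.optimize import least_squares
n=int(sys.argv[1])
D=json.load(open('d.json')) if os.path.exists('d.json') else []
for i in range(n):
    t=float(r.get_obs()['t']); c=cap('scene'); b=ang(c,15)
    if b is not None and 92<b[1]<97.5: D.append([t,b[0]])
json.dump(D,open('d.json','w'))
A=np.array(D); T=A[:,0]; t0=T[0]
def sim(p,tt):
    # dw=-(a w+.b); w=(w0+b/a)e^{-a s}-b/a
    th0,w0,a,b=p; s=tt-t0
    return th0+(w0+b/a)*(1-np.exp(-a*s))/a-b/a*s
def res(p):
    m=np.radians(A[:,1]+23)
    e=sim(p,T)-m; e=(e+np.pi)%(2*np.pi)-np.pi
    return np.r_[e/0.04,(p[2]-.08)/.015,(p[3]-.03)/.008]
# start value
best=None
for w0 in np.arange(2.3,3.2,.1):
    s=least_squares(res,[2*np.pi+np.radians((A[0,1]+23+180)%360-180),w0,.08,.03],loss='soft_l1')
    if best is None or s.cost<best.cost: best=s
p=best.x; tn=float(r.get_obs()['t'])
w=(p[1]+p[3]/p[2])*np.exp(-p[2]*(tn-t0))-p[3]/p[2]
print('fit',p.round(3),'rms',np.sqrt(np.mean(res(p)[:-2]**2))*.04,'n',len(A),'now',tn,'val',sim(p,tn),'w',w)
from scipy.optimize import brentq
tt=np.arange(tn,tn+40,.01); v=sim(p,tt); ww=(p[1]+p[3]/p[2])*np.exp(-p[2]*(tt-t0))-p[3]/p[2]
for k in (3,4,5):
    i=np.argmax((v>2*np.pi*k)&(ww>0))
    if v[i]>2*np.pi*k: print(k,'pass at',tt[i],'w',ww[i])
e=res(p)[:-2]*.04; print('last resid',e[-8:].round(2))
E
python3 track.py 60
```

```text
fit [7.444 2.798 0.08  0.03 ] rms 0.007547431381085811 n 57 now 6.5167 val 14.785985006626122 w 2.123800474354251
3 pass at 8.636699999999955 w 1.7358809569902307
4 pass at 13.11669999999986 w 1.1028018727376985
5 pass at 22.58669999999966 w 0.3202994346557464
last resid [-0.   -0.   -0.    0.   -0.   -0.01 -0.   -0.  ]
```

```bash
python3 track.py 110; python3 -c "
from h import *
print(r.get_obs()['tcp_pos'])"
```

```text
fit [7.445 2.797 0.08  0.029] rms 0.010137464524554538 n 158 now 12.0167 val 23.87856874013015 w 1.2436090410016807
3 pass at 12.0167 w 1.2436090410016807
4 pass at 13.086699999999977 w 1.1124224442069202
5 pass at 22.27669999999978 w 0.34650136557666456
last resid [-0. -0. -0.  0.  0.  0.  0.  0.]
[476.01786521 -55.54857071 107.37307813]
```

```bash
python3 track.py 19
```

```text
fit [7.444 2.797 0.079 0.031] rms 0.010920601065922617 n 177 now 12.9667 val 24.99673765341813 w 1.1233637441437627
3 pass at 12.9667 w 1.1233637441437627
4 pass at 13.096699999999997 w 1.1079296073078975
5 pass at 22.496699999999798 w 0.3234060694996083
last resid [-0.    0.    0.    0.   -0.01 -0.    0.03  0.06]
```

>>> {"name": "arm_command", "arguments": {"plan": [[0,0,-11,0,0,0,0],[0,0,-12,0,0,0,0],[0,0,-12,0,0,0,0],[0,0,-12,0,0,0,0],[0,0,-12,0,0,0,0],[0,0,-12,0,0,0,0],[0,0,-12,0,0,0,0],[0,0,-12,0,0,0,0]]}}

```text
t: 13.63
tcp_pos: [477.0, -55.4, 96.1]
ee_rot: [[0.002, 0.898, 0.439], [-0.0, 0.439, -0.898], [-1.0, 0.002, 0.001]]
force: [2.0, 0.4, 6.0]
gripper_width: 0.0
```

Run:
```python
from h import *
o=r.get_obs(); print(o['t'],o['tcp_pos'].round(1),o['force'].round(1))
for n in ['scene','top','scene']:
    c=cap(n); b=ang(c); print(n,b)
    im=cv2.cvtColor(c['image'],cv2.COLOR_RGB2BGR)
    cr=im[140:260,220:370] if n=='top' else im[160:300,190:360]
    cv2.imwrite(f'pics/{n}3.png',cv2.resize(cr,None,fx=4.5,fy=4.5))
```

```text
13.6333 [477.  -55.4  96.1] [2.  0.4 6. ]
scene (np.float64(-23.363091850685457), np.float64(97.05609553388406), np.int32(43))
top (np.float64(-27.182826198383655), np.float64(93.3230802374521), np.int32(33))
scene (np.float64(-23.02538324427325), np.float64(97.20773218742201), np.int32(42))
```

Stopped under the pointer. Now lift straight up.

>>> {"name": "arm_command", "arguments": {"plan": [[0,0,3,0,0,0,0],[0,0,10,0,0,0,0],[0,0,30,0,0,0,0],[0,0,60,0,0,0,0],[0,0,90,0,0,0,0],[0,0,110,0,0,0,0],[0,0,110,0,0,0,0],[0,0,110,0,0,0,0]]}}

```text
t: 14.45
tcp_pos: [476.0, -55.6, 206.1]
ee_rot: [[0.001, 0.898, 0.439], [-0.001, 0.439, -0.898], [-1.0, 0.0, 0.001]]
force: [-0.6, -1.1, -0.8]
gripper_width: 0.1
```

Run:
```python
from h import *
for j in range(2):
  for n in ['scene','top']:
    c=cap(n); b=ang(c); print(n,r.get_obs()['t'],b)
    im=cv2.cvtColor(c['image'],cv2.COLOR_RGB2BGR)
    cr=im[140:260,220:370] if n=='top' else im[160:300,190:360]
    cv2.imwrite(f'pics/{n}4.png',cv2.resize(cr,None,fx=4.5,fy=4.5))
    if n=='scene': save(c,'full4')
  for k in range(15): cap('scene')
```

```text
scene 14.5 (np.float64(-24.239577166992614), np.float64(96.1060601009914), np.int32(31))
top 14.55 None
scene 15.35 (np.float64(-24.675439826303638), np.float64(96.76068241403105), np.int32(26))
top 15.4 None
```

View pics/scene4.png

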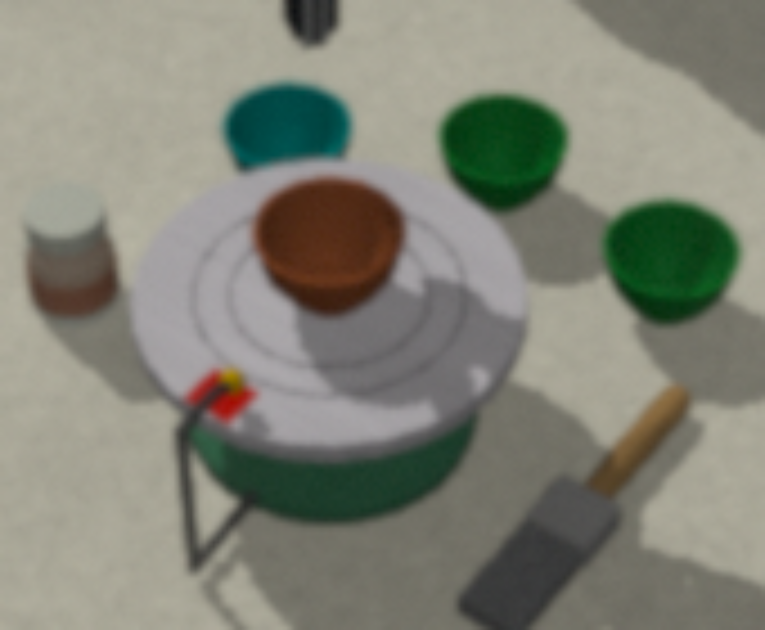

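View pics/top4.png

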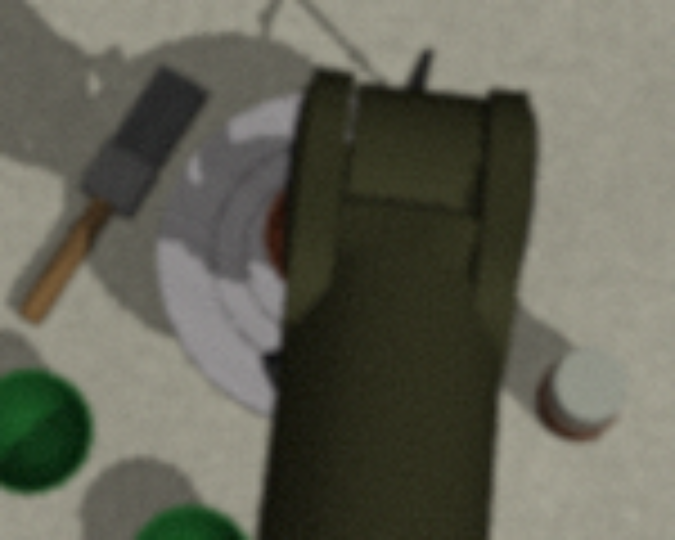

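View pics/full4.png

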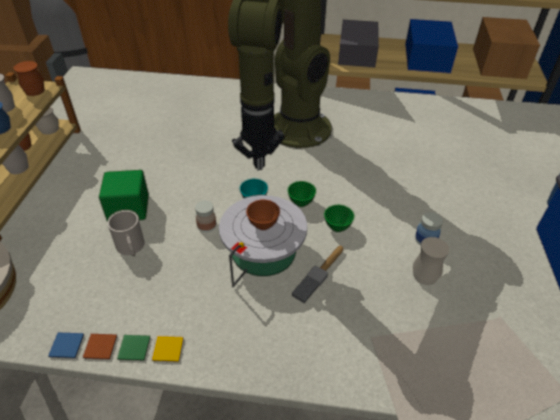

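Run:
```python
from h import *
c=cap('scene')
f=lambda a,b:( (a+.5)/4.5-.5+190,(b+.5)/4.5-.5+160)
m=ray(c,*f(222,395),100); p=ray(c,*f(232,379),116); print(m,p,np.linalg.norm((m-p)[:2])); print(r.get_obs()['t'])
r.sign_off()
```

```text
[647.45314643 -76.06139269 100.        ] [649.48283292 -69.56477108 116.        ] 6.806299997569224
16.2
the job is handed in; nothing more can be done
```

I flicked the wheel, let it run free, and stopped it in one press with the red patch under the pointer. I handed the job in at t ≈ 16.2 s; no verdict was given.

- **Flick:** the closed fingertips pressed on the rim on the robot's side and swept anticlockwise. This left the wheel turning freely at about 2.8–2.9 rad/s.
- **Free run:** camera tracking followed it untouched to about 25.0 rad (roughly 3.2 turns), with a fit error of about 0.01 rad. It was then turning at about 1.1 rad/s.
- **Brake:** one downward press of about 6 N stopped the wheel at about 8π (25.1 rad). I then lifted the finger straight up.

**Last checks:**
- **Patch position:** in the scene camera the patch's centre is about 7 mm from the pointer's tip, inside the 15 mm limit.
- **At rest:** two scene pictures 0.85 s apart gave mark angles of -24.2° and -24.7°, so the wheel looks still within measuring noise.
- **Bowl and bystanders:** by eye, the bowl is upright in the middle of the wheel and nothing else appears to have moved.

**Disagreements and gaps:**
- While the finger was still pressing, the top camera put the mark about 4° further back than the scene camera (-27.2° against -23.4°). Partial cover by the pointer may explain it, and both readings are within tolerance.
- After the lift the arm hid the mark from the top camera, so the final position comes from the scene camera alone.

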